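Find the full washer tin by its weight

ROBOT

A 7-joint arm with a two-finger parallel gripper is mounted at the origin on a cart in front of the work surface, level with it; the furniture and walls round the work are solid. World frame = base frame: x ahead of the robot, y to its left, z up, the work surface at z = 0. Lengths are in m, angles in rad, forces in N, time in s.
With the tool pointing down it reaches from about 0.425 to 0.875 m from the base axis. Payload 4.7 kg.
Tool frame: the origin (TCP) lies where the fingers leave the gripper's body, on its centre line; the fingertips stand 70 mm ahead of it and the grasp point (between the pads) lies 51 mm ahead of it; z points along the fingers, y is the line along which they close (so a half turn about z gives the same grasp; the last joint's range is limited). The gripper opens to 87 mm and grips with 3 to 60 N. Pads are 19 mm wide; open, the fingers measure 117 mm over their backs; the gripper's body (75 mm by 190 mm) begins 51 mm behind the grasp point.
Start: joints at [-1.113, 0.321, -0.07, 1.45, 0.023, 1.371, -0.057], TCP at [0.279, 0.587, 0.292] pointing down, gripper open.
Joint ranges: [-2.86, 2.86], [-0.3, 2.09], [-1.38, 1.24], [0.06, 2.45], [-1.56, 4.7], [0.09, 2.05], [-2.69, 2.69]. Speed limits (rad/s): [2.57, 2.57, 3.14, 3.14, 3.14, 3.14, 3.14].

INTERFACE

Orientations are given as a rotation vector (axis times angle).
In Python, from bench import ctrl gives the robot as it stands.
- The arm moves only by the tool play_rows, never from a script. Its argument "increments" is a list that holds one entry, the list of rows, each a list of 7 numbers: the shift along the tool's x, y, z as a fraction of full scale, then the turn, a rotation vector about the tool's x, y, z as a fraction of full scale, then the gripper command: -1 is shut, 1 is fully open, values between are in proportion. A call has 1 to 8 rows; each row is the pose to reach, as a shift and turn from the pose commanded when the call began, along the tool's axes at that moment; what a row does not reach only later rows make up. Full scale, the value 1, is 0.1 m for a shift and 90 degrees for a turn. A row lasts 1/10 s, in which the tool goes at most 50 mm and 8.59 degrees, less where a joint would pass 70% of its speed; a pose out of reach is approached as far as the arm can. A call with a number of a shift or a turn outside -1 to 1 is refused whole. A call with a gripper value outside its range is refused whole. The fingers move at their own pace and stop on an object; "squeeze" is the grip in N (left out, the last holds). Time passes only in rows, so rows that repeat a pose let the fingers close. It gives the time, the measured TCP pose, the force, the opening and the grip force at its end, in the units of the state.
- ctrl.get_state(): the state, without advancing time (a new reading comes with each control period).
- ctrl.get_image(name): name is "scene" or "top"; returns the picture (480x640x3 uint8, red, green, blue); there is no depth.
- ctrl.get_calibration(name): a dict with "vertical_fov" (degrees; the focal length in pixels is half the picture's height over the tangent of half this angle, whatever the lens; pixels are square), "cx", "cy" (the principal point, pixels), "dist_coeffs" ([k1, k2, p1, p2, k3] as OpenCV has them; the pictures are not rectified), "R" (3x3) and "t" (3): a world point X has camera coordinates R X + t. Camera axes: x right, y down, z forward; pixel columns grow to the right and rows downward; lengths in m; the calibration is good to about 2 mm. A picture is of the moment at which its call begins. get_calibration takes no time and is no camera call.
- ctrl.close_job(): hands the job in; it is judged then, once.
The state is a dict: "time": time; "joint_positions": joint angles; "qd": joint speeds; "joint_torque": joint torques, N m; "position": TCP position; "tool_rot": TCP orientation; "ft_force": force on the tool from outside, world axes, zero at the start; "torque": the same for the moment, N m; "grip_width": opening from 0.0 (shut) to 1.0 (fully open); "grip_force": force on a finger pad.
Only numpy, scipy, OpenCV 4.12 (cv2) and the standard library are available. Lean on these libraries where they do the work, as an engineer would, in place of code of your own. Each camera call takes 0.05 s, during which the arm holds its last target. There are 200 camera calls.

TASK

Four closed tins on the bench look the same, but one of them is full of steel washers and the other three are empty. Feel their weight by lifting them, stand the full tin upright on the floor of the plywood tray, and leave the empty tins standing on the bench where they were. Do not tip a tin over, and leave the tape roll, the tape measure and the glue bottle alone.

Things in the scene. Friction and masses are not known exactly. Their poses are not given: they have to be found in the camera images.
- tin_a: one of four identical closed round aluminium tins with a flush lid that does not come off: upright cylinder 54 mm in diameter, 74 mm high, smooth straight side. Origin at the centre of its underside, z up. Weighs 0.10 to 0.13 kg empty; one tin of the four, a different one each time, has a stack of steel washers inside and weighs 0.58 to 0.78 kg. The names and places say nothing of which
- tin_b: one of four identical closed round aluminium tins with a flush lid that does not come off: upright cylinder 54 mm in diameter, 74 mm high, smooth straight side. Origin at the centre of its underside, z up. Weighs 0.10 to 0.13 kg empty; one tin of the four, a different one each time, has a stack of steel washers inside and weighs 0.58 to 0.78 kg. The names and places say nothing of which
- tin_c: one of four identical closed round aluminium tins with a flush lid that does not come off: upright cylinder 54 mm in diameter, 74 mm high, smooth straight side. Origin at the centre of its underside, z up. Weighs 0.10 to 0.13 kg empty; one tin of the four, a different one each time, has a stack of steel washers inside and weighs 0.58 to 0.78 kg. The names and places say nothing of which
- tin_d: one of four identical closed round aluminium tins with a flush lid that does not come off: upright cylinder 54 mm in diameter, 74 mm high, smooth straight side. Origin at the centre of its underside, z up. Weighs 0.10 to 0.13 kg empty; one tin of the four, a different one each time, has a stack of steel washers inside and weighs 0.58 to 0.78 kg. The names and places say nothing of which
- tray: shallow open plywood tray with a flat floor, fixed to the bench: 170 mm (its x) by 130 mm (its y) outside, walls 8 mm thick and 28 mm high, inner floor 8 mm above the bench. Origin at the centre of its underside on the bench; it stands at the left end of the uneven row of tins, turned a little
- masking_tape: bystander: roll of masking tape lying flat, 96 mm across, 25 mm high, behind the tins; origin at the centre of its underside
- tape_measure: bystander: standing tape measure, 58 x 77 mm, 62 mm high, behind the tins; origin at the centre of its underside
- glue_bottle: bystander: standing glue bottle, 57 mm across, 170 mm high, behind the tins; origin at the centre of its underside
There are look-alikes about, which are no part of the job. What is shaped like the tin_b but red is not meant.

How it is judged:
At the end, for the whole second after the job is handed in: The heavy tin stands upright (within 0.1 rad), flat on the tray's floor, its full weight on the tray; each empty tin stands upright on the bench within 50 mm of where it began; all tins at rest (angle between each of tin_a, tin_b, tin_c, tin_d's own z axis and vertical below 0.1 rad and linear speed of each of tin_a, tin_b, tin_c, tin_d below 0.02 m/s and ((contact force between tin_a and tray above 3 N and height (world z) of tin_a between 0.003 and 0.013 m and horizontal distance between tin_a and tray below 0.09 m) or (contact force between tin_a and anything else below 3 N and height (world z) of tin_a between -0.005 and 0.003 m and distance of tin_a from where it was at the start of the episode below 0.05 m)) and ((contact force between tin_b and tray above 3 N and height (world z) of tin_b between 0.003 and 0.013 m and horizontal distance between tin_b and tray below 0.09 m) or (contact force between tin_b and anything else below 3 N and height (world z) of tin_b between -0.005 and 0.003 m and distance of tin_b from where it was at the start of the episode below 0.05 m)) and ((contact force between tin_c and tray above 3 N and height (world z) of tin_c between 0.003 and 0.013 m and horizontal distance between tin_c and tray below 0.09 m) or (contact force between tin_c and anything else below 3 N and height (world z) of tin_c between -0.005 and 0.003 m and distance of tin_c from where it was at the start of the episode below 0.05 m)) and ((contact force between tin_d and tray above 3 N and height (world z) of tin_d between 0.003 and 0.013 m and horizontal distance between tin_d and tray below 0.09 m) or (contact force between tin_d and anything else below 3 N and height (world z) of tin_d between -0.005 and 0.003 m and distance of tin_d from where it was at the start of the episode below 0.05 m))); the robot touches nothing.
It fails at once if a tin is tipped by more than 0.7 rad (angle between any of tin_a, tin_b, tin_c, tin_d's own z axis and vertical above 0.7 rad).
It fails at once if the tape roll, tape measure or glue bottle is moved by more than 30 mm (distance of any of masking_tape, tape_measure, glue_bottle from where it was at the start of the episode above 0.03 m).
It also fails if it takes over 72 s, if anything falls off the work surface, if the arm or the gripper's body presses on something with over 40 N, if the wrist force passes 120 N, or if a joint passes its speed limit or range.

## Working session

There is one attempt and no reset: what is moved stays moved. The work goes in short steps, Python scripts to look and compute and a tool call to move; the robot and the scene stay as the last step left them, time stands still between calls to the robot, and variables do not carry over. Pictures are saved under pics/ and viewed, at most 10 in all, crops included, and the job is handed in when it is done.

Besides the shell and the picture viewer there is one more tool, called by a JSON object that holds its "op" and its "data". play_rows: Moves the arm, as the interface text tells. Shift numbers are shares of 0.1 m and turn numbers shares of 90 degrees, none past 1 either way. Its arguments: {"type":"object","properties":{"increments":{"type":"array"},"squeeze":{"type":"number"}},"required":["increments"]}

```bash
mkdir -p pics; python3 - <<'E'
from bench import ctrl
import cv2
for n in("scene","top"):
    cv2.imwrite(f"pics/{n}0.png",ctrl.get_image(n)[:,:,::-1]); print(ctrl.get_calibration(n))
print(ctrl.get_state())
E
```

```text
{'vertical_fov': 50.51875183290538, 'cx': 322.72753843377444, 'cy': 247.02571339677527, 'dist_coeffs': array([-0.01147033,  0.        ,  0.        ,  0.        ,  0.        ]), 'R': array([[ 0.87809652, -0.47842152, -0.00770421],
       [-0.35229388, -0.63553825, -0.68700812],
       [ 0.32378315,  0.60597358, -0.7266089 ]]), 't': array([-0.46083811,  0.26071152,  0.78413714])}
{'vertical_fov': 51.67580826085124, 'cx': 323.5594417899874, 'cy': 236.0665183275887, 'dist_coeffs': array([-0.13784021,  0.        ,  0.        ,  0.        ,  0.        ]), 'R': array([[-0.00540844, -0.99972321,  0.02289649],
       [-0.99193106,  0.00246325, -0.12675453],
       [ 0.12666305, -0.02339728, -0.99166982]]), 't': array([0.06777394, 0.55168014, 1.24025417])}
{'time': 0.1, 'joint_positions': array([-1.11289814,  0.32174262, -0.07010536,  1.45155359,  0.02264944,
        1.37079491, -0.05689545]), 'qd': array([ 1.89494183e-03, -1.56097374e-03,  1.66974893e-05, -1.98052286e-03,
       -6.75433617e-04,  3.70433131e-04,  4.67366823e-05]), 'joint_torque': array([ 5.51292669e-04, -4.92574668e+01, -4.05105958e-01, -3.13395917e+01,
       -6.41643419e-02,  3.95620940e-02,  5.40233782e-05]), 'position': array([0.27897106, 0.58667523, 0.29127472]), 'tool_rot': array([-6.91261025e-01, -3.06434721e+00,  2.66099572e-03]), 'ft_force': array([-0.51541444, -0.81736381, -0.84955171]), 'torque': array([ 0.05882251,  0.02798522, -0.05315801]), 'grip_force': 0.0, 'grip_width': 0.9961557056345297}
```

View pics/scene0.png

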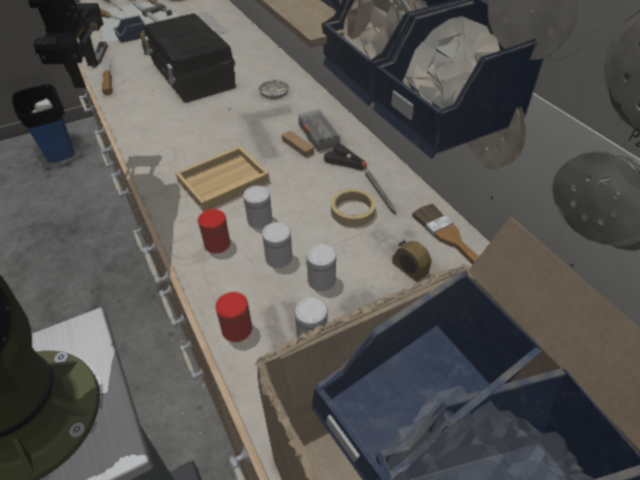

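View pics/top0.png

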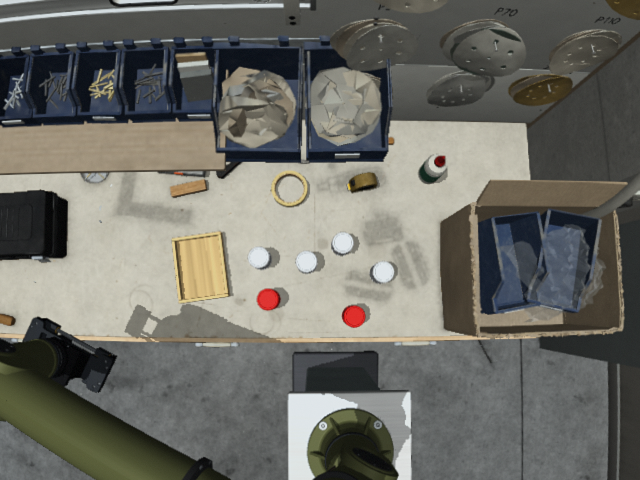

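Scene view: four grey tins with white lids at (258,205), (277,243), (321,266) and (311,318), and two red look-alikes at (214,230) and (234,316). In the top view the grey lids are at (259,258), (306,262), (343,244) and (383,272), the red ones at (268,299) and (353,316), and the tray at (201,267). The grey aluminium ones are the tins meant and the red ones are excluded. The glue bottle is at (433,168), the tape roll at (290,189), and the tape measure at (364,181).

```bash
cat > h.py <<'E'
from bench import ctrl
import cv2, numpy as np
from scipy.spatial.transform import Rotation as Ro
def ray(n,px,z):
    c=ctrl.get_calibration(n); f=240/np.tan(np.radians(c["vertical_fov"])/2)
    K=np.array([[f,0,c["cx"]],[0,f,c["cy"]],[0,0,1]])
    u=cv2.undistortPoints(np.array(px,float).reshape(-1,1,2),K,c["dist_coeffs"])[:,0]
    d=np.c_[u,np.ones(len(u))]@c["R"]; o=-c["R"].T@c["t"]
    return o+d*((z-o[2])/d[:,2])[:,None]
def tool(): 
    s=ctrl.get_state(); return s["position"],Ro.from_rotvec(s["tool_rot"])
E
python3 - <<'E'
from h import *
im=ctrl.get_image("top"); hsv=cv2.cvtColor(im,cv2.COLOR_RGB2HSV)
def blobs(m,lo,hi):
    n,l,st,ce=cv2.connectedComponentsWithStats(m.astype(np.uint8))
    return [(ce[i].round(1),st[i,4],i) for i in range(1,n) if lo<st[i,4]<hi],l
roi=np.zeros(im.shape[:2],bool); roi[225:335,160:435]=1
m=(hsv[...,2]>215)&(hsv[...,1]<25)&roi
b,_=blobs(m,150,1000)
for c,a,_ in b: print("lid",c,a,ray("top",[c],.074)[0].round(4))
m=(hsv[...,1]>150)&((hsv[...,0]<6)|(hsv[...,0]>174))&roi
b,_=blobs(m,150,1500)
for c,a,_ in b: print("red",c,a,ray("top",[c],.06)[0].round(4))
m=(hsv[...,0]>12)&(hsv[...,0]<28)&(hsv[...,1]>75)&roi; m[:,245:]=0
m[:228]=0;m[306:]=0
b,l=blobs(m,500,9000);print(b)
k=max(b,key=lambda t:t[1])[2]
r=cv2.minAreaRect(np.argwhere(l==k)[:,::-1].astype(np.float32)); bx=cv2.boxPoints(r)
w=ray("top",bx,.028); print(bx.round(),w.round(3),w.mean(0))
cv2.imwrite("pics/crop.png",cv2.resize(im[225:335,160:435,::-1],None,fx=2.9,fy=2.9,interpolation=2))
p,R=tool(); print(R.as_matrix().round(3))
E
```

```text
lid [342.7 242.1] 264 [0.5316 0.0189 0.074 ]
lid [258.2 257. ] 282 [0.495  0.2287 0.074 ]
lid [306.1 261.1] 288 [0.4845 0.1101 0.074 ]
lid [383.2 271.6] 289 [ 0.4576 -0.081   0.074 ]
red [268.1 299.1] 381 [0.3913 0.2048 0.06  ]
red [353.4 315.9] 387 [ 0.3487 -0.0068  0.06  ]
[(array([200., 267.]), np.int32(3321), 1)]
[[170. 237.]
 [221. 231.]
 [229. 296.]
 [179. 303.]] [[0.55  0.464 0.028]
 [0.566 0.331 0.028]
 [0.398 0.307 0.028]
 [0.381 0.438 0.028]] [0.47396542 0.38477646 0.028     ]
[[-0.903  0.429 -0.001]
 [ 0.429  0.903 -0.001]
 [-0.    -0.001 -1.   ]]
```

View pics/crop.png

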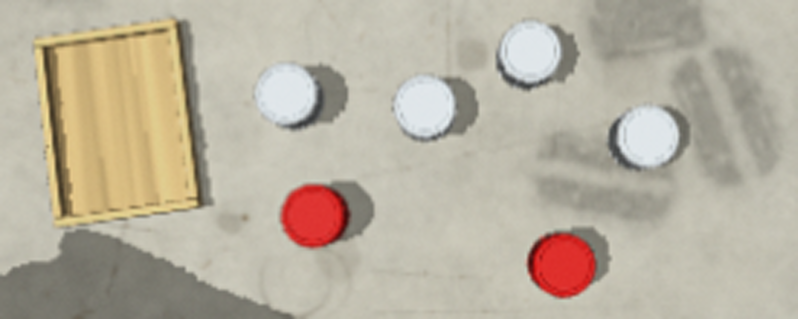

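{"op": "play_rows", "data": {"increments": [[[-0.3,-0.2,0,0,0,-0.08,1],[-0.6,-0.4,0,0,0,-0.16,1],[-0.9,-0.6,0.2,0,0,-0.24,1],[-1,-0.66,0.4,0,0,-0.282,1],[-1,-0.66,0.4,0,0,-0.282,1]]], "squeeze": 30}}

```text
time: 0.65
position: [0.3423, 0.4808, 0.2493]
tool_rot: [-0.008, -3.139, 0.009]
ft_force: [-0.9, 0.8, 0.9]
grip_width: 1.001
grip_force: 0.0
```

{"op": "play_rows", "data": {"increments": [[[-0.25,-0.4,0,0,0,0,1],[-0.5,-0.8,0,0,0,0,1],[-0.6,-1,0,0,0,0,1],[-0.6,-1,0,0,0,0,1]]]}}

```text
time: 1.05
position: [0.4032, 0.3821, 0.2534]
tool_rot: [0.012, 3.14, -0.0]
ft_force: [-0.1, -0.2, -0.5]
grip_width: 1.001
grip_force: 0.0
```

{"op": "play_rows", "data": {"increments": [[[-0.25,-0.4,0,0,0,0,1],[-0.5,-0.8,0.1,0,0,0,1],[-0.6,-1,0.2,0,0,0,1],[-0.6,-1,0.2,0,0,0,1]]]}}

```text
time: 1.45
position: [0.4619, 0.2824, 0.2317]
tool_rot: [-0.01, -3.141, 0.002]
ft_force: [0.3, 0.5, 0.0]
grip_width: 1.0
grip_force: 0.0
```

{"op": "play_rows", "data": {"increments": [[[-0.25,-0.4,0,0,0,0,1],[-0.3,-0.55,0,0,0,0,1],[-0.3,-0.55,0,0,0,0,1],[-0.3,-0.55,0,0,0,0,1],[-0.3,-0.55,0,0,0,0,1]]]}}

```text
time: 1.95
position: [0.4898, 0.2321, 0.2325]
tool_rot: [0.004, -3.141, -0.002]
ft_force: [0.0, 0.4, 0.4]
grip_width: 1.0
grip_force: 0.0
```

{"op": "play_rows", "data": {"increments": [[[-0.04,-0.05,0.3,0,0,0,1],[-0.04,-0.05,0.6,0,0,0,1],[-0.04,-0.05,0.9,0,0,0,1],[-0.04,-0.05,1,0,0,0,1],[-0.04,-0.05,1,0,0,0,1]]]}}

```text
time: 2.45
position: [0.4934, 0.2253, 0.131]
tool_rot: [0.002, -3.139, 0.002]
ft_force: [0.2, -0.8, 0.1]
grip_width: 1.001
grip_force: 0.0
```

{"op": "play_rows", "data": {"increments": [[[0,0,0.2,0,0,0,1],[0,0,0.35,0,0,0,1],[0,0,0.35,0,0,0,1],[0,0,0.35,0,0,0,0.3],[0,0,0.35,0,0,0,-1],[0,0,0.35,0,0,0,-1],[0,0,0.35,0,0,0,-1],[0,0,0.35,0,0,0,-1]]]}}

```text
time: 3.25
position: [0.4952, 0.2248, 0.0978]
tool_rot: [0.001, 3.141, 0.002]
ft_force: [0.1, 0.6, 0.1]
grip_width: 0.632
grip_force: 1.4
```

{"op": "play_rows", "data": {"increments": [[[0,0,0,0,0,0,-1],[0,0,0,0,0,0,-1],[0,0,0,0,0,0,-1],[0,0,0,0,0,0,-1]]]}}

```text
time: 3.65
position: [0.4952, 0.2248, 0.0978]
tool_rot: [0.001, 3.141, 0.001]
ft_force: [-1.1, 0.9, 4.5]
grip_width: 0.624
grip_force: 30.0
```

{"op": "play_rows", "data": {"increments": [[[0,0,-0.1,0,0,0,-1],[0,0,-0.2,0,0,0,-1],[0,0,-0.3,0,0,0,-1],[0,0,-0.3,0,0,0,-1],[0,0,-0.3,0,0,0,-1],[0,0,-0.3,0,0,0,-1],[0,0,-0.3,0,0,0,-1]]]}}

```text
time: 4.35
position: [0.4946, 0.2242, 0.1268]
tool_rot: [-0.001, -3.141, 0.001]
ft_force: [0.1, -0.1, -2.0]
grip_width: 0.624
grip_force: 30.0
```

About 2 N, so this tin is empty; I'm setting it back.

{"op": "play_rows", "data": {"increments": [[[0,0,0.1,0,0,0,-1],[0,0,0.2,0,0,0,-1],[0,0,0.28,0,0,0,-1],[0,0,0.295,0,0,0,-1],[0,0,0.295,0,0,0,-1],[0,0,0.295,0,0,0,0.6],[0,0,0.295,0,0,0,1],[0,0,0.295,0,0,0,1]]]}}

```text
time: 5.15
position: [0.4949, 0.2244, 0.0975]
tool_rot: [0.001, 3.141, 0.0]
ft_force: [0.5, 1.6, -0.8]
grip_width: 0.808
grip_force: 0.0
```

{"op": "play_rows", "data": {"increments": [[[0,0,0,0,0,0,1],[0,0,0,0,0,0,1],[0,0,-0.2,0,0,0,1],[0,0,-0.5,0,0,0,1],[0,0,-0.8,0,0,0,1],[0,0,-1,0,0,0,1],[0,0,-1,0,0,0,1]]]}}

```text
time: 5.85
position: [0.4967, 0.2252, 0.2012]
tool_rot: [0.001, 3.136, 0.005]
ft_force: [-0.2, 0.7, 0.6]
grip_width: 0.998
grip_force: 0.0
```

{"op": "play_rows", "data": {"increments": [[[0.05,-0.3,0,0,0,0,1],[0.1,-0.6,0,0,0,0,1],[0.1,-0.9,0,0,0,0,1],[0.1,-1,0,0,0,0,1],[0.1,-1,0,0,0,0,1]]]}}

```text
time: 6.35
position: [0.4846, 0.123, 0.197]
tool_rot: [-0.006, -3.141, 0.0]
ft_force: [-0.7, 0.3, -0.1]
grip_width: 1.001
grip_force: 0.0
```

{"op": "play_rows", "data": {"increments": [[[0.01,-0.15,0,0,0,0,1],[0.01,-0.15,0.1,0,0,0,1],[0.01,-0.15,0.4,0,0,0,1],[0.01,-0.15,0.7,0,0,0,1],[0.01,-0.15,1,0,0,0,1],[0.01,-0.15,1,0,0,0,1]]]}}

```text
time: 6.95
position: [0.4804, 0.1093, 0.0934]
tool_rot: [0.001, -3.133, 0.004]
ft_force: [-1.1, -0.5, 0.5]
grip_width: 1.001
grip_force: 0.0
```

{"op": "play_rows", "data": {"increments": [[[0,0,0.02,0,0,0,0.3],[0,0,0.02,0,0,0,-1],[0,0,0.02,0,0,0,-1],[0,0,0.02,0,0,0,-1],[0,0,0.02,0,0,0,-1],[0,0,0.02,0,0,0,-1],[0,0,0.02,0,0,0,-1],[0,0,0.02,0,0,0,-1]]]}}

```text
time: 7.75
position: [0.4843, 0.1096, 0.0966]
tool_rot: [0.001, 3.14, 0.001]
ft_force: [-1.0, -0.1, 5.7]
grip_width: 0.616
grip_force: 30.0
```

{"op": "play_rows", "data": {"increments": [[[0,0,0,0,0,0,-1],[0,0,-0.1,0,0,0,-1],[0,0,-0.2,0,0,0,-1],[0,0,-0.3,0,0,0,-1],[0,0,-0.3,0,0,0,-1],[0,0,-0.3,0,0,0,-1],[0,0,-0.3,0,0,0,-1],[0,0,-0.3,0,0,0,-1]]]}}

```text
time: 8.55
position: [0.4835, 0.1093, 0.1253]
tool_rot: [-0.001, -3.141, 0.0]
ft_force: [-0.2, 0.6, -1.1]
grip_width: 0.617
grip_force: 30.0
```

Empty as well. I'll put it back and go to the third tin.

{"op": "play_rows", "data": {"increments": [[[0,0,0.1,0,0,0,-1],[0,0,0.2,0,0,0,-1],[0,0,0.28,0,0,0,-1],[0,0,0.295,0,0,0,-1],[0,0,0.295,0,0,0,-1],[0,0,0.295,0,0,0,0.6],[0,0,0.295,0,0,0,1],[0,0,0.295,0,0,0,1]]]}}

```text
time: 9.35
position: [0.4837, 0.1094, 0.0958]
tool_rot: [-0.001, -3.141, 0.0]
ft_force: [0.5, 0.4, 0.4]
grip_width: 0.811
grip_force: 0.0
```

{"op": "play_rows", "data": {"increments": [[[0,0,0,0,0,0,1],[0,0,0,0,0,0,1],[0,0,-0.2,0,0,0,1],[0,0,-0.5,0,0,0,1],[0,0,-0.8,0,0,0,1],[0,0,-1,0,0,0,1],[0,0,-1,0,0,0,1]]]}}

```text
time: 10.05
position: [0.4857, 0.1099, 0.1994]
tool_rot: [0.001, 3.136, 0.004]
ft_force: [0.4, 0.3, 0.4]
grip_width: 1.002
grip_force: 0.0
```

{"op": "play_rows", "data": {"increments": [[[-0.2,-0.3,0,0,0,0,1],[-0.35,-0.6,0,0,0,0,1],[-0.46,-0.92,0,0,0,0,1],[-0.46,-0.92,0,0,0,0,1],[-0.46,-0.92,0,0,0,0,1],[-0.46,-0.92,0,0,0,0,1]]]}}

```text
time: 10.65
position: [0.5291, 0.0186, 0.1954]
tool_rot: [0.001, -3.14, -0.001]
ft_force: [0.0, -0.1, 0.0]
grip_width: 0.999
grip_force: 0.0
```

{"op": "play_rows", "data": {"increments": [[[0,0,0.3,0,0,0,1],[0,0,0.6,0,0,0,1],[0,0,0.9,0,0,0,1],[0,0,1,0,0,0,1],[0,0,1,0,0,0,1]]]}}

```text
time: 11.15
position: [0.5284, 0.0184, 0.0948]
tool_rot: [0.001, -3.138, 0.0]
ft_force: [0.7, -0.5, 1.0]
grip_width: 0.998
grip_force: 0.0
```

{"op": "play_rows", "data": {"increments": [[[0,0,0,0,0,0,0.3],[0,0,0,0,0,0,-1],[0,0,0,0,0,0,-1],[0,0,0,0,0,0,-1],[0,0,0,0,0,0,-1],[0,0,0,0,0,0,-1],[0,0,0,0,0,0,-1],[0,0,0,0,0,0,-1]]]}}

```text
time: 11.95
position: [0.5301, 0.018, 0.0968]
tool_rot: [0.001, 3.141, 0.001]
ft_force: [-1.5, 2.8, 5.6]
grip_width: 0.613
grip_force: 30.0
```

{"op": "play_rows", "data": {"increments": [[[0,0,0,0,0,0,-1],[0,0,-0.1,0,0,0,-1],[0,0,-0.2,0,0,0,-1],[0,0,-0.3,0,0,0,-1],[0,0,-0.3,0,0,0,-1],[0,0,-0.3,0,0,0,-1],[0,0,-0.3,0,0,0,-1],[0,0,-0.3,0,0,0,-1]]]}}

```text
time: 12.75
position: [0.5293, 0.0173, 0.1257]
tool_rot: [-0.001, -3.141, 0.0]
ft_force: [0.7, -0.3, -6.2]
grip_width: 0.608
grip_force: 30.0
```

6.2 N: this is the full tin. I'm lifting it higher and carrying it to the tray.

{"op": "play_rows", "data": {"increments": [[[0,0,-0.2,0,0,0,-1],[0,0,-0.4,0,0,0,-1],[0,0,-0.6,0,0,0,-1],[0,0,-0.8,0,0,0,-1],[0,0,-0.8,0,0,0,-1]]], "squeeze": 45}}

```text
time: 13.25
position: [0.5315, 0.0174, 0.2088]
tool_rot: [0.001, 3.136, 0.001]
ft_force: [2.3, 0.2, -7.1]
grip_width: 0.606
grip_force: 45.0
```

{"op": "play_rows", "data": {"increments": [[[0,0.1,0,0,0,0,-1],[0.03,0.3,0,0,0,0,-1],[0.06,0.5,0,0,0,0,-1],[0.1,0.7,0,0,0,0,-1],[0.14,0.92,0,0,0,0,-1]]]}}

```text
time: 13.75
position: [0.5144, 0.1105, 0.2041]
tool_rot: [-0.001, -3.138, 0.001]
ft_force: [1.5, -0.6, -7.2]
grip_width: 0.608
grip_force: 45.0
```

{"op": "play_rows", "data": {"increments": [[[0.03,0.2,0,0,0,0,-1],[0.06,0.4,0,0,0,0,-1],[0.09,0.6,0,0,0,0,-1],[0.12,0.8,0,0,0,0,-1],[0.14,0.92,0,0,0,0,-1]]]}}

```text
time: 14.25
position: [0.5001, 0.204, 0.2042]
tool_rot: [0.003, -3.138, 0.0]
ft_force: [0.5, 0.6, -7.1]
grip_width: 0.604
grip_force: 45.0
```

{"op": "play_rows", "data": {"increments": [[[0.03,0.2,0,0,0,0,-1],[0.06,0.4,0,0,0,0,-1],[0.09,0.6,0,0,0,0,-1],[0.12,0.8,0,0,0,0,-1],[0.14,0.92,0,0,0,0,-1]]]}}

```text
time: 14.75
position: [0.4866, 0.2952, 0.2049]
tool_rot: [0.002, -3.14, 0.0]
ft_force: [0.4, 0.5, -7.6]
grip_width: 0.61
grip_force: 45.0
```

{"op": "play_rows", "data": {"increments": [[[0.03,0.2,0,0,0,0,-1],[0.06,0.4,0,0,0,0,-1],[0.09,0.6,0,0,0,0,-1],[0.12,0.8,0,0,0,0,-1],[0.14,0.92,0,0,0,0,-1],[0.14,0.92,0,0,0,0,-1],[0.14,0.92,0,0,0,0,-1]]]}}

```text
time: 15.45
position: [0.4743, 0.3845, 0.2059]
tool_rot: [-0.002, -3.141, 0.003]
ft_force: [0.6, -0.8, -7.1]
grip_width: 0.604
grip_force: 45.0
```

{"op": "play_rows", "data": {"increments": [[[0,0,0.2,0,0,0,-1],[0,0,0.4,0,0,0,-1],[0,0,0.6,0,0,0,-1],[0,0,0.8,0,0,0,-1],[0,0,0.93,0,0,0,-1],[0,0,0.93,0,0,0,-1],[0,0,0.93,0,0,0,-1]]]}}

```text
time: 16.15
position: [0.4746, 0.3849, 0.1138]
tool_rot: [0.003, 3.141, 0.0]
ft_force: [0.2, 0.1, -7.3]
grip_width: 0.607
grip_force: 45.0
```

```bash
python3 - <<'E'
from h import *
cv2.imwrite("pics/s2.png",cv2.resize(ctrl.get_image("scene")[100:300,100:360,::-1],None,fx=3,fy=3))
E
```

```text
(no output)
```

View pics/s2.png

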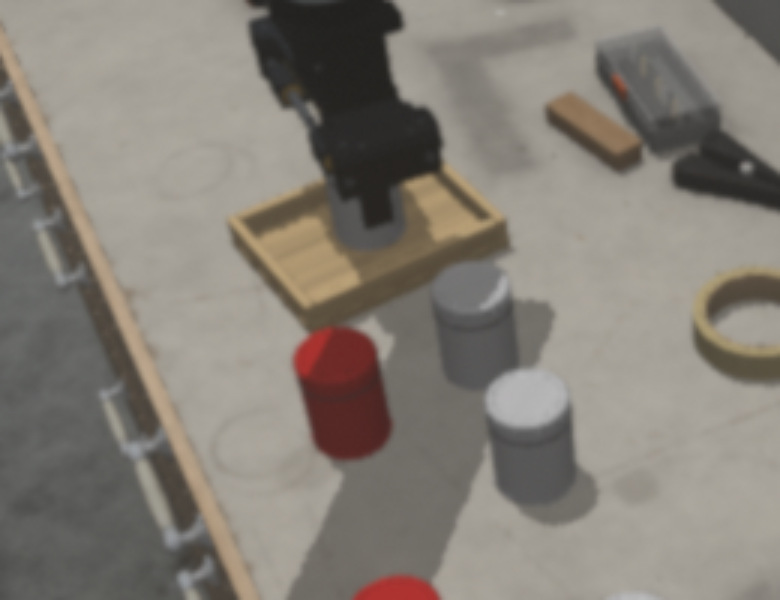

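The tin hangs over the middle of the tray at crop (368,215), inside the walls, and the two empty tins at (478,325) and (533,435) are standing. I'm lowering it the last bit.

{"op": "play_rows", "data": {"increments": [[[0,0,0.04,0,0,0,-1],[0,0,0.07,0,0,0,-1],[0,0,0.085,0,0,0,-1],[0,0,0.085,0,0,0,-1],[0,0,0.085,0,0,0,-1]]]}}

```text
time: 16.7
position: [0.4741, 0.3854, 0.1049]
tool_rot: [0.001, 3.141, 0.0]
ft_force: [0.3, -0.0, -6.9]
grip_width: 0.603
grip_force: 45.0
```

{"op": "play_rows", "data": {"increments": [[[0,0,0.01,0,0,0,-1],[0,0,0.01,0,0,0,-1],[0,0,0.01,0,0,0,-1]]]}}

```text
time: 17.0
position: [0.4741, 0.3855, 0.1049]
tool_rot: [0.001, 3.141, 0.001]
ft_force: [-4.4, -1.7, 3.7]
grip_width: 0.607
grip_force: 45.0
```

Contact: the force has gone from −6.9 to +3.7 N. I'm releasing slowly and then retreating.

{"op": "play_rows", "data": {"increments": [[[0,0,0,0,0,0,0.4],[0,0,0,0,0,0,0.6],[0,0,0,0,0,0,1],[0,0,0,0,0,0,1],[0,0,0,0,0,0,1],[0,0,0,0,0,0,1]]], "squeeze": 10}}

```text
time: 17.6
position: [0.4741, 0.3855, 0.1037]
tool_rot: [0.001, 3.141, 0.0]
ft_force: [1.0, 0.6, -0.5]
grip_width: 0.984
grip_force: 0.0
```

{"op": "play_rows", "data": {"increments": [[[0,0,-0.1,0,0,0,1],[0,0,-0.3,0,0,0,1],[0,0,-0.6,0,0,0,1],[0,0,-0.9,0,0,0,1],[0,0,-1,0,0,0,1]]]}}

```text
time: 18.1
position: [0.4754, 0.3865, 0.2082]
tool_rot: [0.001, 3.137, 0.007]
ft_force: [0.3, 0.3, 0.9]
grip_width: 1.004
grip_force: 0.0
```

{"op": "play_rows", "data": {"increments": [[[0,0.3,0,0,0,0,1],[0,0.6,-0.2,0,0,0,1],[0,0.9,-0.4,0,0,0,1],[0,1,-0.5,0,0,0,1],[0,1,-0.5,0,0,0,1]]]}}

```text
time: 18.6
position: [0.4734, 0.488, 0.255]
tool_rot: [-0.004, 3.14, 0.004]
ft_force: [0.0, -0.2, -0.6]
grip_width: 0.997
grip_force: 0.0
```

{"op": "play_rows", "data": {"increments": [[[0,0.3,0,0,0,0,1],[0,0.6,0,0,0,0,1],[0,0.9,0,0,0,0,1],[0,1,0,0,0,0,1],[0,1,0,0,0,0,1]]]}}

```text
time: 19.1
position: [0.4735, 0.5854, 0.252]
tool_rot: [0.001, -3.14, 0.003]
ft_force: [1.1, -0.2, 0.1]
grip_width: 1.003
grip_force: 0.0
```

```bash
python3 - <<'E'
from h import *
cv2.imwrite("pics/t3.png",cv2.resize(ctrl.get_image("top")[215:335,150:430,::-1],None,fx=2.8,fy=2.8))
cv2.imwrite("pics/s3.png",ctrl.get_image("scene")[:,:,::-1])
E
```

```text
(no output)
```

View pics/s3.png

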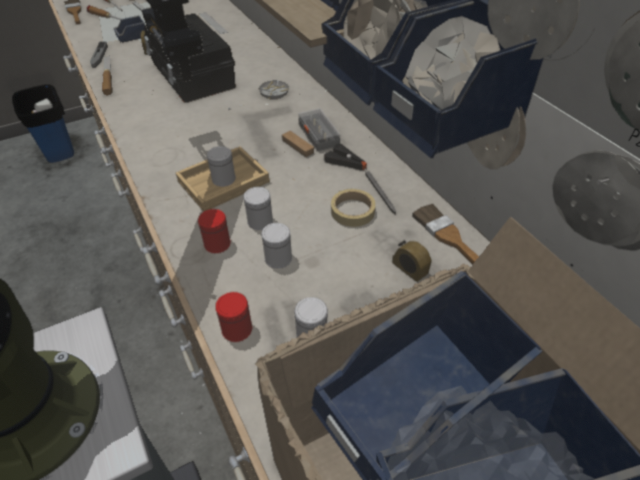

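View pics/t3.png

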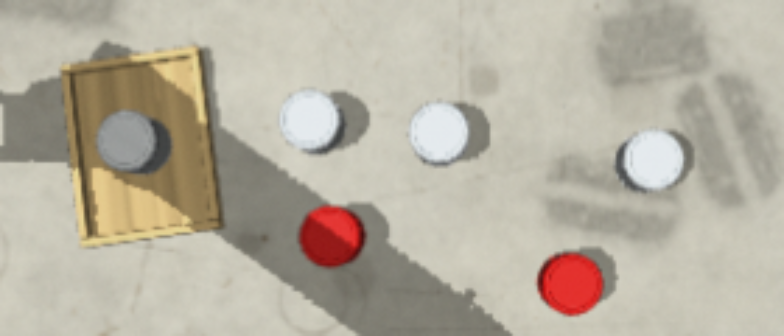

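The heavy tin stands upright in the tray at top crop (126,140), scene (220,166). The three empty tins stand at top crop (310,120), (438,131) and (653,159), where they began, and the gripper is clear of everything.

```bash
python3 -c "
from bench import ctrl
print(ctrl.close_job())"
```

```text
the job is handed in; nothing more can be done
None
```

The full tin (third from the tray, about 7 N when lifted) stands upright on the tray floor, the three empty tins stand where they began, and the job is handed in, though no verdict came back; I lifted two of the empties and left the fourth tin untouched once the full one was found.

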